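Shut off the tagged air valve in the bench service box

TASK

Shut off the compressed air at the tagged outlet: with closed fingertips push the service box's cover to the robot's right as far as it goes, keeping it in its guides, then push the lever of the valve with the round tag clockwise (seen from above) to its stop, so that it stands square across its pipe. Leave the cover open and the other valve as it is; only push, do not lift the cover, and do not disturb the other things on the bench.

Things in the scene. Friction and masses are not known exactly. Their poses are not given: they have to be found in the camera images.
- airbox: bench compressed-air service box, fixed, grey sheet metal, 160 mm deep (its x, away from the robot), 456 mm long (y, to the left), 85 mm high. Origin: centre of underside, z up. Right half: closed deck. Behind it a filter-regulator 136 mm high is fixed (axis at x 155, y -120 mm). Guide lips for the cover at x = +-78 mm rise to 96 mm; the right end wall (95 mm) is the cover's stop, the left one is 83 mm high
- opening (a point): centre of the opening in the box's left half, at the level of the ledges that carry the cover, 85 mm above the bench. Clear width 124 mm along the box's x, 220 mm along its y. In it stand two valves, pivots 48 mm to the right and 37 mm to the left of this point and 15 mm farther from the robot; which valve is where varies
- cover: loose sheet-metal cover, 148 (x) x 222 (y) x 4 mm, about 0.4 kg, lying on ledges between guide lips with 3 mm play a side; slides along the box's y with light friction (under 8 N). Axes as the box. Origin: centre of its underside, 85 mm above the bench; in the box frame y = 113 mm when shut, -114 mm when fully to the right at the stop. Starts shut or up to 20 mm ajar
- cover_tab (a point): the cover's finger tab is its left edge folded up: 90 mm wide along x, 4 mm thick, rising 20 mm above the sheet (109 mm above the bench). This point is the middle of its outer, left-hand face, 99 mm above the bench
- tagged_lever (a joint): lever of the marked ball valve, rad: 0 = fully open, lever in line with its pipe and pointing to the front of the box (its -x, towards the robot); pi/2 = shut, lever against its stop, pointing left (box +y). Closes clockwise seen from above. Starts 0 to 0.12. Stiff: about 0.18 N m (some 4 N at the grip), stays where it is left
- tagged_pivot (a point): on the turning axis of the marked lever, at the mid-height of its grip, 67 mm above the bench. The marked valve alone has a round flat metal tag, 34 mm across, under its spindle nut, right above this point (tag top 74 mm, nut top 79 mm above the bench)
- tagged_lever_end (a point): free end of the marked lever, 59 mm from the pivot, 67 mm above the bench. The grip is a plain black sleeve, 14 mm wide, 13 mm high (60.5 to 73.5 mm above the bench), from 17 to 59 mm from the pivot
- plain_lever (a joint): lever of the other valve, the same but with no tag, only a bare nut; same values, starts 0 to 0.12; to be left as it is
- plain_pivot (a point): on the turning axis of the untagged lever, 67 mm above the bench, 85 mm from the other pivot
- pcb1: bystander: first loose circuit board, 62 x 50 mm, 21 mm high with its parts, lying flat. Origin: underside
- pcb2: bystander: second loose circuit board, same. Origin: underside
- multimeter: bystander: handheld multimeter, 150 x 74 x 38 mm, lying on its back to the left of the box. Origin: underside
- screwdriver: bystander: screwdriver, 170 mm, lying behind the box. Origin: underside
- wrench: bystander: open-end wrench, 150 mm, lying in front of the box. Origin: underside
- blowgun: bystander: air blow gun, about 200 x 125 x 26 mm, lying on its side in front and to the right. Origin: underside
- bin: bystander: empty plastic parts bin, 160 x 105 x 75 mm, standing on the right of the box. Origin: underside

How it is judged:
On the way, in this order (a step that is already met when the one before it is completed fails the run):
1. the cover is slid fully to the right (y of cover in the frame of airbox below -0.095 m and z of cover in the frame of airbox between 0.078 and 0.095 m and angle between cover's own z axis and vertical below 0.06 rad), for 0.2 s.
2. the tagged lever is pushed shut (value of joint tagged_lever above 1.45 rad), for 0.2 s.
At the end, for the whole second after the job is handed in: the cover rests flat in its guides within 19 mm of its right-hand stop, the tagged lever is shut within 0.12 rad of its stop and at rest, the other lever is still open (under 0.25 rad) (all of step 1 and linear speed of cover below 0.02 m/s and value of joint tagged_lever above 1.45 rad and velocity of joint tagged_lever between -0.05 and 0.05 rad/s and value of joint plain_lever below 0.25 rad); the robot touches nothing.
It fails at once if the cover is lifted or tipped out of its guides (z of cover in the frame of airbox above 0.097 m or angle between cover's own z axis and vertical above 0.12 rad).
It fails at once if the other valve is turned (value of joint plain_lever above 0.25 rad).
It fails at once if another thing on the bench is shifted by more than 20 mm or lifted (distance of any of pcb1, pcb2, multimeter, screwdriver, wrench, blowgun, bin from where it was at the start of the episode above 0.02 m).
It also fails if it takes over 48 s, if anything falls off the work surface, if the arm or the gripper's body presses on something with over 40 N, if the wrist force passes 120 N, or if a joint passes its speed limit or range.

ROBOT

A 7-joint arm with a two-finger parallel gripper is mounted at the origin on the work surface. World frame = base frame: x ahead of the robot, y to its left, z up, the work surface at z = 0. Lengths are in m, angles in rad, forces in N, time in s.
With the tool pointing down it reaches from about 0.4 to 0.925 m from the base axis. Payload 5.6 kg.
Tool frame: the origin (TCP) lies at the very end of the fingers, on their centre line; the grasp point (between the pads) lies 19 mm behind it; y points along the fingers, z is the direction in which the jaws open and shut, and the axes are right-handed (so a half turn about y gives the same grasp; the last joint's range is limited). The gripper opens to 85 mm and grips with 20 to 120 N. Pads are 22 mm wide; open, the fingers measure 114 mm over their backs; the gripper's body (76 mm by 85 mm) begins 54 mm behind the grasp point. The pads swing forward as they close: fully open they stand 13 mm farther back than shut.
Start: joints at [-1.272, 0.468, -0.012, 1.603, 0.006, 1.071, -0.056], TCP at [0.218, 0.612, 0.208] pointing down, gripper open.
Joint ranges: [-2.53, 2.53], [-0.31, 2.02], [-1.57, 1.55], [0.28, 2.44], [-1.29, 4.43], [0.15, 1.84], [-2.92, 2.92]. Speed limits (rad/s): [2.57, 2.57, 3.14, 3.14, 3.14, 3.14, 3.14].

INTERFACE

Orientations are given as a 3x3 rotation matrix whose columns are the frame's x, y, z axes.
In Python, from cell import r gives the robot as it stands.
- The arm moves only by the shell command python3 -m crank 'ROWS' [OPENING] [FORCE]. ROWS is a JSON object of lists of equal length, an entry for each row: "delta_pos": the shift along the tool's x, y, z in cm, a list of three; "yaw": the turn about the tool's y in degrees. In form: {"delta_pos": [[tx, ty, tz], ...], "yaw": [yaw, ...]}. A call has 1 to 10 rows; each row is the pose to reach, as a shift and turn from the pose commanded when the call began, along the tool's axes at that moment; what a row does not reach only later rows make up. A row lasts 1/10 s, in which the tool goes at most 50 mm and 8.59 degrees, less where a joint would pass 70% of its speed; a pose out of reach is approached as far as the arm can. A call with a gripper value outside its range is refused whole. OPENING is the finger opening in cm, from 0 to 8.54, set as the call begins (- or left out, the last holds). The fingers move at their own pace and stop on an object; FORCE is the grip in N (left out, the last holds). Time passes only in rows, so rows that repeat a pose let the fingers close. It gives the time, the measured TCP pose, the force and the opening at its end, in the units of the state.
- r.get_obs(): the state, without advancing time (a new reading comes with each control period).
- r.camera(name): name is "scene" or "top" or "wrist"; returns the picture (384x512x3 uint8, red, green, blue); there is no depth.
- r.get_calibration(name): a dict with "K" (3x3 intrinsics, pixels), "R" (3x3) and "t" (3): a world point X has camera coordinates R X + t. Camera axes: x right, y down, z forward; pixel columns grow to the right and rows downward; lengths in m; the calibration is good to about 2 mm. The wrist camera is an equidistant fisheye: a pixel r from the principal point sees the ray r / f radians off the axis. A picture is of the moment at which its call begins: read the wrist's pose just before it. get_calibration takes no time and is no camera call; for the wrist camera it gives the pose at the moment of the call.
- r.close_job(): hands the job in, once; it reports no verdict.
The state is a dict: "clock": time; "qpos": joint angles; "dq": joint speeds; "effort": joint torques, N m; "tcp_pos": TCP position; "orientation": TCP orientation; "force": force on the tool from outside, world axes, zero at the start; "moment": the same for the moment, N m; "grip_width": opening from 0.0 (shut) to 1.0 (fully open).
Only numpy, scipy, OpenCV 4.12 (cv2) and the standard library are available. Lean on these libraries where they do the work, as an engineer would, in place of code of your own. Each camera call takes 0.05 s, during which the arm holds its last target.

## Working session

There is one attempt and no reset: what is moved stays moved. The work goes in short steps, Python scripts to look and compute and a shell command to move; the robot and the scene stay as the last step left them, time stands still between calls to the robot, and variables do not carry over. Pictures are saved under pics/ and viewed, and the job is handed in when it is done.

```bash
ls; mkdir -p pics; python3 - <<'E'
from cell import r
import cv2,numpy as np
np.set_printoptions(precision=4,suppress=True)
o=r.get_obs()
for k in o: print(k,np.array(o[k]))
for n in ["scene","top"]:
    im=r.camera(n); cv2.imwrite(f"pics/{n}0.png",im[:,:,::-1]); c=r.get_calibration(n); print(n,c)
E
```

```text
pics
clock 0.0
qpos [-1.272   0.4684 -0.0116  1.6037  0.006   1.0714 -0.0563]
dq [-0.0001  0.0002  0.0024 -0.0014 -0.0004  0.0004 -0.0005]
effort [  0.     -53.2386   0.0216 -25.1298   0.0115   0.0077   0.    ]
tcp_pos [0.2177 0.6118 0.2073]
orientation [[ 0.9421 -0.0005  0.3352]
 [-0.3352 -0.0018  0.9421]
 [ 0.0002 -1.     -0.0018]]
force [ 0.3822 -0.3187 -0.2933]
moment [ 0.0212  0.0338 -0.0444]
grip_width 0.9997690510928227
scene {'K': array([[357.1684,   0.    , 253.538 ],
       [  0.    , 357.1684, 191.6412],
       [  0.    ,   0.    ,   1.    ]]), 'R': array([[ 0.297 ,  0.9547, -0.0189],
       [ 0.7434, -0.2437, -0.6229],
       [-0.5993,  0.171 , -0.7821]]), 't': array([-0.1108, -0.3547,  1.4836])}
top {'K': array([[416.5657,   0.    , 255.5779],
       [  0.    , 416.5657, 196.3781],
       [  0.    ,   0.    ,   1.    ]]), 'R': array([[-0.023 , -0.9997, -0.0015],
       [-0.9818,  0.0228, -0.1886],
       [ 0.1886, -0.0029, -0.982 ]]), 't': array([-0.0069,  0.5256,  1.3647])}
```

View pics/scene0.png

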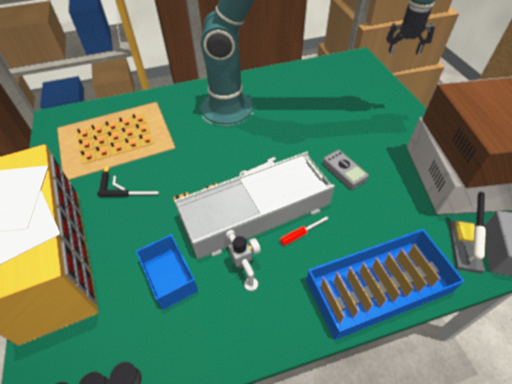

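View pics/top0.png

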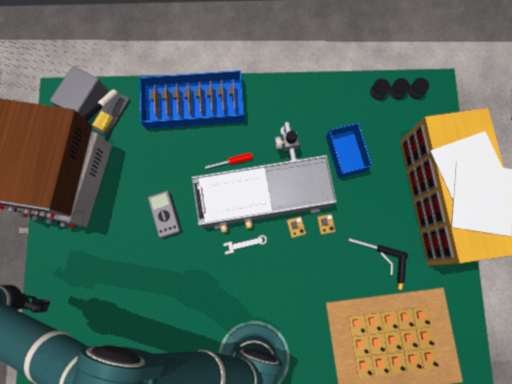

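```bash
python3 - <<'E'
import cv2
im=cv2.imread("pics/top0.png")
c=im[40:240,110:400]
cv2.imwrite("pics/top0c.png",cv2.resize(c,None,fx=2.75,fy=2.75,interpolation=cv2.INTER_CUBIC))
E
```

```text
(no output)
```

View pics/top0c.png

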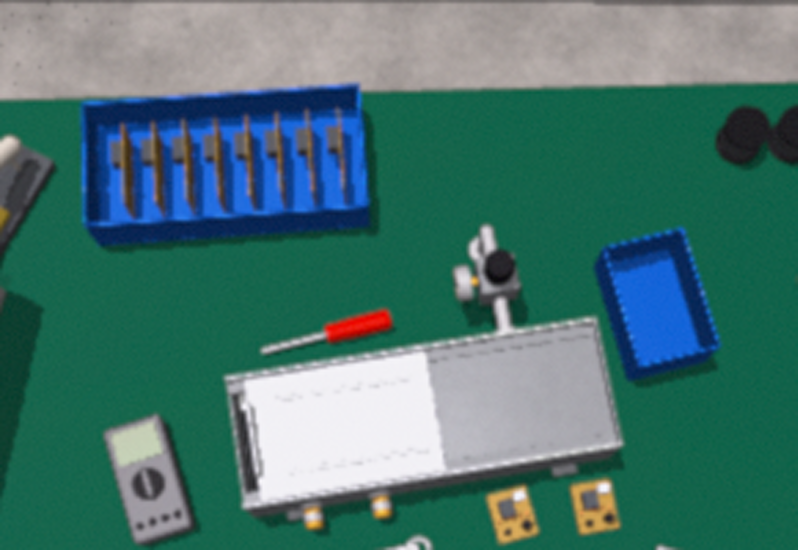

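The top crop shows the box: its top-rim corners are at crop (226,377), (597,319), (622,445) and (246,508). The cover is white, with its tab at crop x≈245 and a slightly ajar dark slot. Next I'll fit the box pose.

```bash
cat > h.py <<'E'
import numpy as np,cv2
from cell import r
np.set_printoptions(precision=4,suppress=True)
def ray(n,px,z):
    c=r.get_calibration(n);K,R,t=[np.array(c[k]) for k in("K","R","t")]
    d=R.T@np.linalg.inv(K)@np.array([px[0],px[1],1.]);o=-R.T@t
    return (o+d*(z-o[2])/d[2])
def proj(n,X):
    c=r.get_calibration(n);K,R,t=[np.array(c[k]) for k in("K","R","t")]
    p=(K@(R@np.atleast_2d(X).T+t[:,None])).T
    return p[:,:2]/p[:,2:]
E
python3 - <<'E'
from h import *
from scipy.optimize import least_squares
crop=np.array([(226,377),(597,319),(622,445),(246,508)])
px=crop/2.75+[110,40]-0.3
P=[ray("top",p,z) for p,z in zip(px,(.096,.096,.096,.096))]
print(np.array(P))
loc=np.array([(.08,.228),(.08,-.228),(-.08,-.228),(-.08,.228)])
P=np.array(P)[:,:2]
f=lambda v:(np.c_[loc[:,0]*np.cos(v[2])-loc[:,1]*np.sin(v[2])+v[0],loc[:,0]*np.sin(v[2])+loc[:,1]*np.cos(v[2])+v[1]]-P).ravel()
s=least_squares(f,[.6,0,0]);print(s.x,s.fun.reshape(-1,2))
E
```

```text
[[ 0.5874  0.1906  0.096 ]
 [ 0.6494 -0.2603  0.096 ]
 [ 0.4932 -0.2815  0.096 ]
 [ 0.4281  0.1661  0.096 ]]
[ 0.5395 -0.0463  0.1409] [[-0.0007  0.0001]
 [ 0.0013 -0.0005]
 [-0.0008 -0.0018]
 [ 0.0002  0.0021]]
```

```bash
cat >> h.py <<'E'
BX=np.array([.5395,-.0463]);TH=.1409
def b2w(p):
    p=np.atleast_2d(p).astype(float);c,s=np.cos(TH),np.sin(TH)
    return np.c_[p[:,0]*c-p[:,1]*s+BX[0],p[:,0]*s+p[:,1]*c+BX[1],p[:,2]]
def w2b(p):
    p=np.atleast_2d(p).astype(float);c,s=np.cos(TH),np.sin(TH);d=p[:,:2]-BX
    return np.c_[d[:,0]*c+d[:,1]*s,-d[:,0]*s+d[:,1]*c,p[:,2]]
E
python3 - <<'E'
from h import *
for n,(x0,y0,x1,y1) in {"top":(185,150,285,235),"scene":(230,145,350,240)}.items():
    im=cv2.imread(f"pics/{n}0.png");S=6
    c=cv2.resize(im[y0:y1,x0:x1],None,fx=S,fy=S,interpolation=cv2.INTER_CUBIC)
    def line(P,col):
        q=((proj(n,b2w(P))-[x0,y0]+.5)*S).astype(int)
        cv2.polylines(c,[q.reshape(-1,1,2)],False,col,1)
    line([(-.08,-.228,.096),(-.08,.228,.096)],(0,0,255));line([(.08,-.228,.096),(.08,.228,.096)],(0,0,255))
    line([(-.08,.228,.083),(.08,.228,.083)],(255,0,0))
    for a in (0,.02): line([(-.045,.224-a,.109),(.045,.224-a,.109)],(0,255,0) if a==0 else (0,255,255))
    cv2.imwrite(f"pics/{n}0o.png",c)
E
```

```text
(no output)
```

View pics/top0o.png

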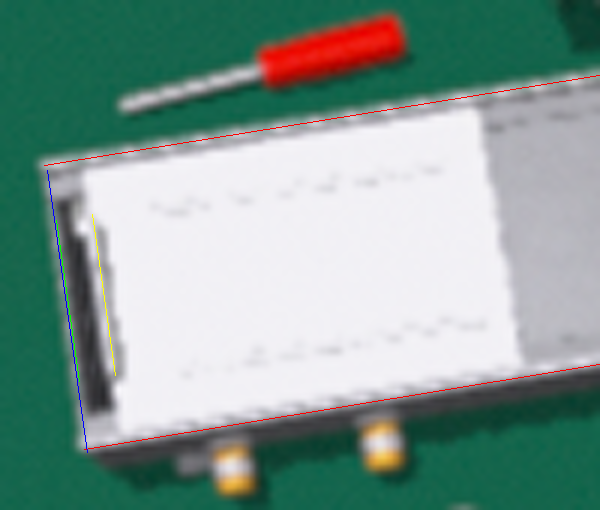

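View pics/scene0o.png

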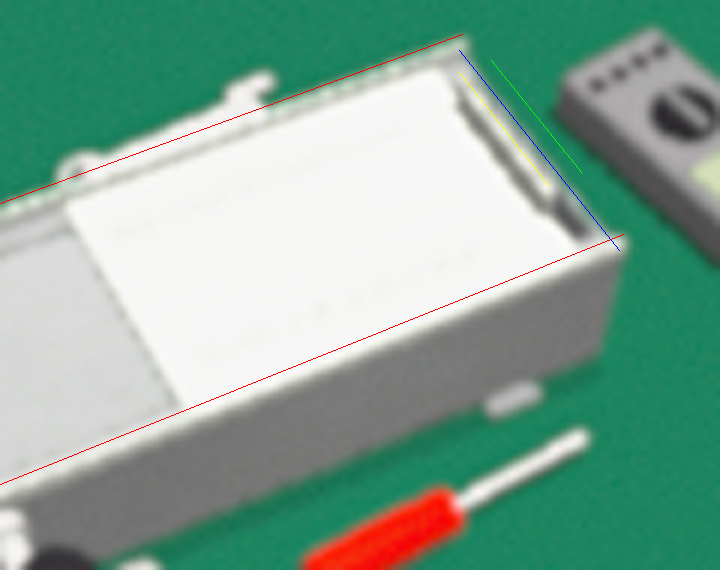

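The overlay matches to about 2 mm. The cover is about 19 mm ajar, so the tab's outer face is at box y≈0.205. Next I'll work out the approach shift.

```bash
cat >> h.py <<'E'
def to(p,yawbox=0.):
    o=r.get_obs();R=np.array(o["orientation"]);T=np.array(o["tcp_pos"])
    d=R.T@(b2w(p)[0]-T)*100
    h=np.degrees(np.arctan2(R[1,0],R[0,0])-TH)
    print("clk",o["clock"],"tcp box",w2b(T)[0],"delta cm",d,"yaw for align(0)",h+yawbox,"F",np.array(o["force"]),"gw",o["grip_width"])
E
python3 -c "
from h import *
to((0,.245,.16))"
```

```text
clk 0.1 tcp box [-0.2262  0.6969  0.2074] delta cm [ 41.0058   4.7946 -29.5192] yaw for align(0) -27.65696568058371 F [-1.259   1.1613  0.2776] gw 0.9977289502524347
```

```bash
python3 -m crank '{"delta_pos":[[3,0,-2],[7,0,-5],[11,0,-8],[15,0,-11],[19,0,-13.7],[23,0,-16.6],[27,0,-19.4],[31,0,-22.3],[35,0,-25.2],[38,0,-27.4]],"yaw":[-2,-5,-9,-13,-17,-21,-25,-27.7,-27.7,-27.7]}' 0 40; python3 -c "
from h import *
to((0,.245,.16))"
```

```text
clock: 1.1
tcp_pos: [0.4855, 0.2234, 0.2082]
orientation: [[0.99, 0.0, -0.138], [0.138, -0.001, 0.99], [0.0, -1.0, -0.001]]
force: [-0.3, 0.8, 0.3]
grip_width: 0.003
clk 1.1 tcp box [-0.0156  0.2746  0.2082] delta cm [ 1.5679  4.8195 -2.9569] yaw for align(0) -0.12479929590629422 F [-0.2578  0.7699  0.3143] gw 0.003394783114351941
```

```bash
python3 -m crank '{"delta_pos":[[1,2,-1],[1.6,5,-2.5],[1.6,8,-3.1],[1.6,10,-3.1],[1.6,11.3,-3.1],[1.6,11.3,-3.1],[1.6,11.3,-3.1]],"yaw":[0,0,0,0,0,0,0]}'; python3 - <<'E'
from h import *
to((0,.204,.095))
cv2.imwrite("pics/w1.png",r.camera("wrist")[:,:,::-1])
cv2.imwrite("pics/s1.png",r.camera("scene")[:,:,::-1])
E
```

```text
clock: 1.8
tcp_pos: [0.5046, 0.1989, 0.0957]
orientation: [[0.99, 0.001, -0.142], [0.142, 0.0, 0.99], [0.001, -1.0, 0.0]]
force: [-0.2, -0.8, 0.6]
grip_width: 0.005
clk 1.8 tcp box [-0.0001  0.2476  0.0957] delta cm [ 0.0083  0.074  -4.3628] yaw for align(0) 0.06863788140589719 F [-0.2371 -0.7596  0.5697] gw 0.004995159918348839
```

View pics/w1.png

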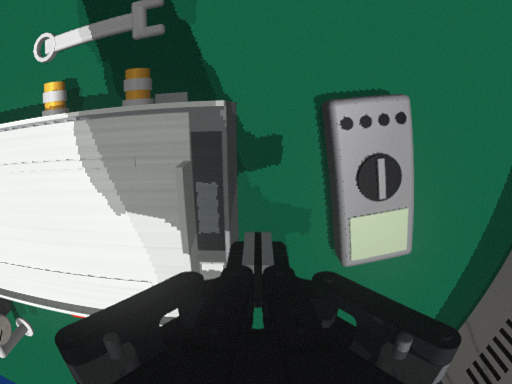

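View pics/s1.png

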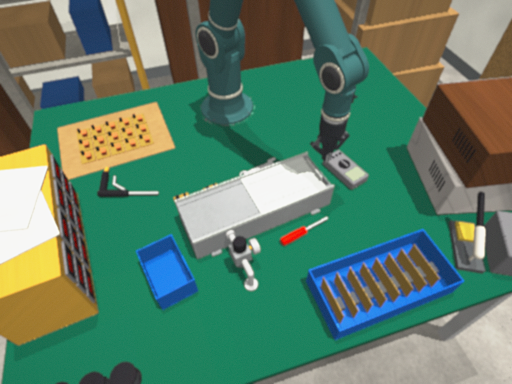

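```bash
cat >> h.py <<'E'
def wproj(X,c=None):
    c=c or r.get_calibration("wrist");K,R,t=[np.array(c[k]) for k in("K","R","t")]
    p=(R@np.atleast_2d(X).T+t[:,None]).T
    th=np.arctan2(np.hypot(p[:,0],p[:,1]),p[:,2]);ph=np.arctan2(p[:,1],p[:,0])
    return np.c_[K[0,2]+K[0,0]*th*np.cos(ph),K[1,2]+K[1,1]*th*np.sin(ph)]
E
python3 - <<'E'
from h import *
print(wproj([r.get_obs()["tcp_pos"]]))
pts=[(-.045,.204,.109),(.045,.204,.109),(-.08,.228,.096),(.08,.228,.096),(-.08,0,.096)]
print(wproj(b2w(pts)))
E
```

```text
[[257.3765 230.2287]]
[[174.8658 160.1827]
 [189.2575 300.2803]
 [221.0933  92.8856]
 [230.4646 327.9364]
 [-39.2509 127.9369]]
```

Wrist view: the closed fingers are at (258,235), left of the tab at about (185,165–250), over the end wall and clear of the meter. Now I'll push.

```bash
python3 -m crank '{"delta_pos":[[0,0,-1],[0,0,-2],[0,0,-2.8],[0,0,-3.6],[0,0,-4.6],[0,0,-5.8],[0,0,-7],[0,0,-8.2],[0,0,-9.4],[0,0,-10.6]],"yaw":[0,0,0,0,0,0,0,0,0,0]}'; python3 - <<'E'
from h import *
to((0,.012,.095))
cv2.imwrite("pics/w2.png",r.camera("wrist")[:,:,::-1])
E
```

```text
clock: 2.9
tcp_pos: [0.5193, 0.0923, 0.0953]
orientation: [[0.99, -0.0, -0.141], [0.141, -0.0, 0.99], [-0.0, -1.0, -0.0]]
force: [0.1, 0.7, 0.1]
grip_width: -0.002
clk 2.9 tcp box [-0.0005  0.1401  0.0953] delta cm [  0.0432   0.0258 -12.8099] yaw for align(0) 0.021780155899396053 F [0.1012 0.662  0.1044] gw -0.0019049063423093857
```

View pics/w2.png

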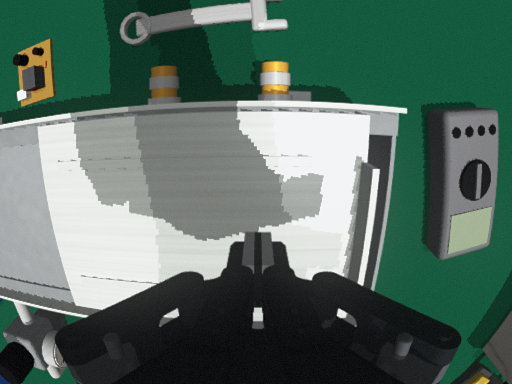

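The tab at (370,160–290) is now to the right of the fingers at (258,240), and there was no push force, so the tips seem to have passed over it. I'll check with the other cameras.

```bash
python3 - <<'E'
from h import *
S=6
for n,(x0,y0,x1,y1) in {"top":(185,150,310,235),"scene":(230,130,350,230)}.items():
    im=r.camera(n)[:,:,::-1]
    cv2.imwrite(f"pics/{n}2.png",cv2.resize(im[y0:y1,x0:x1],None,fx=S,fy=S,interpolation=cv2.INTER_CUBIC))
E
```

```text
(no output)
```

View pics/top2.png

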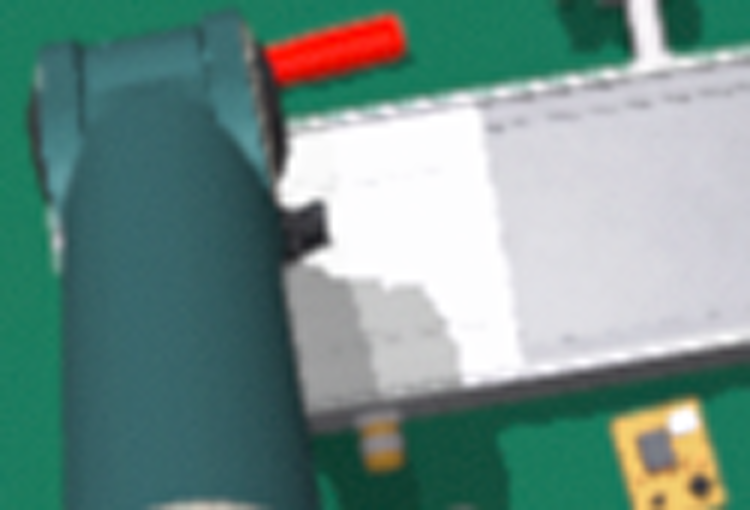

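View pics/scene2.png

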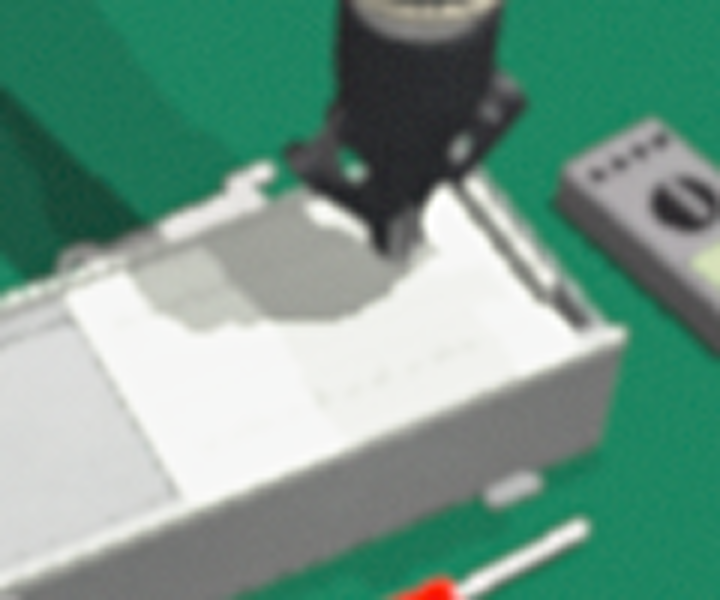

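```bash
python3 - <<'E'
from h import *
T=np.array(r.get_obs()["tcp_pos"])
for dz in (0,.01,.02,.03,.04):
    print(dz,(proj("scene",[T+[0,0,dz]])[0]-[230,130])*6,(proj("top",[T+[0,0,dz]])[0]-[185,150])*6,wproj([T+[0,0,dz]]))
print(w2b([ray("scene",(230+395/6,130+257/6),.1)]),[w2b([ray("scene",(230+395/6,130+257/6),z)]) for z in(.12,)])
E
```

```text
0 [391.1825 272.8301] [220.0657 277.8   ] [[257.3823 230.2168]]
0.01 [392.5835 260.0727] [218.5684 274.3272] [[257.381  237.2438]]
0.02 [394.0045 247.1336] [217.0493 270.8039] [[257.3795 245.0591]]
0.03 [395.4458 234.0088] [215.5079 267.2289] [[257.378  253.7904]]
0.04 [396.908  220.6943] [213.9438 263.601 ] [[257.3764 263.5909]]
[[-0.0056  0.145   0.1   ]] [array([[0.0092, 0.1349, 0.12  ]])]
```

The tips image about 10–15 mm above the reported TCP, which would let them clear the 109 mm tab. I'll probe gently down onto the cover sheet (89 mm) to calibrate the tip height.

```bash
python3 -m crank '{"delta_pos":[[0,0.2,0],[0,0.4,0],[0,0.5,0],[0,0.5,0]],"yaw":[0,0,0,0]}'; python3 - <<'E'
from h import *
cv2.imwrite("pics/w3.png",cv2.resize(r.camera("wrist")[150:320,170:400,::-1],None,fx=3.4,fy=3.4,interpolation=cv2.INTER_CUBIC))
E
```

```text
clock: 3.45
tcp_pos: [0.519, 0.0939, 0.09]
orientation: [[0.99, -0.0, -0.142], [0.142, 0.0, 0.99], [-0.0, -1.0, 0.0]]
force: [0.0, -0.1, 0.4]
grip_width: -0.0
```

View pics/w3.png

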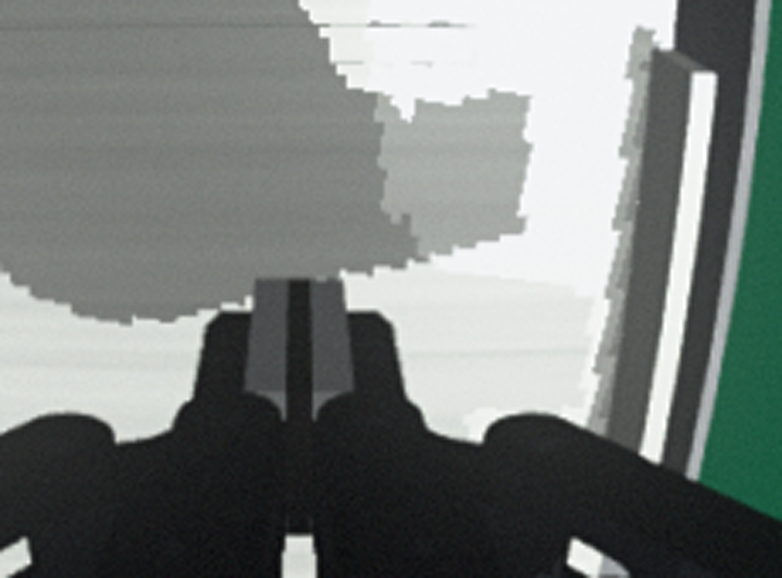

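```bash
python3 -m crank '{"delta_pos":[[0,0.1,0],[0,0.2,0],[0,0.3,0],[0,0.3,0]],"yaw":[0,0,0,0]}';python3 -m crank '{"delta_pos":[[0,0.1,0],[0,0.2,0],[0,0.3,0],[0,0.3,0]],"yaw":[0,0,0,0]}'
```

```text
clock: 3.9
tcp_pos: [0.5191, 0.0934, 0.0871]
orientation: [[0.99, -0.0, -0.141], [0.141, -0.0, 0.99], [-0.0, -1.0, -0.0]]
force: [-0.5, -0.8, -0.8]
grip_width: -0.0
clock: 4.3
tcp_pos: [0.5191, 0.0934, 0.0841]
orientation: [[0.99, -0.0, -0.141], [0.141, -0.0, 0.99], [-0.0, -1.0, -0.0]]
force: [0.1, 0.3, -0.4]
grip_width: 0.003
```

```bash
python3 -m crank '{"delta_pos":[[0,0.1,0],[0,0.2,0],[0,0.3,0],[0,0.3,0]],"yaw":[0,0,0,0]}';python3 -m crank '{"delta_pos":[[0,0.1,0],[0,0.2,0],[0,0.2,0]],"yaw":[0,0,0]}'
```

```text
clock: 4.7
tcp_pos: [0.5191, 0.0935, 0.0811]
orientation: [[0.99, -0.0, -0.141], [0.141, -0.0, 0.99], [-0.0, -1.0, -0.0]]
force: [0.4, -0.5, 0.4]
grip_width: -0.004
clock: 5.0
tcp_pos: [0.5191, 0.0935, 0.0791]
orientation: [[0.99, -0.0, -0.141], [0.141, -0.0, 0.99], [-0.0, -1.0, -0.0]]
force: [-0.1, 0.1, -0.0]
grip_width: 0.002
```

```bash
python3 -m crank '{"delta_pos":[[0,0.1,0],[0,0.2,0],[0,0.2,0]],"yaw":[0,0,0]}'; python3 - <<'E'
from h import *
S=6
for n,(x0,y0,x1,y1) in {"scene":(230,130,350,230)}.items():
    im=r.camera(n)[:,:,::-1]
    cv2.imwrite(f"pics/{n}3.png",cv2.resize(im[y0:y1,x0:x1],None,fx=S,fy=S,interpolation=cv2.INTER_CUBIC))
T=np.array(r.get_obs()["tcp_pos"])
for dz in (0,.01,.02): print((proj("scene",[T+[0,0,dz]])[0]-[230,130])*6)
E
```

```text
clock: 5.3
tcp_pos: [0.5191, 0.0935, 0.0771]
orientation: [[0.99, -0.0, -0.141], [0.141, -0.0, 0.99], [-0.0, -1.0, -0.0]]
force: [-1.1, -0.7, -0.1]
grip_width: -0.001
[390.362  294.6277]
[391.7391 282.1876]
[393.1356 269.5727]
```

View pics/scene3.png

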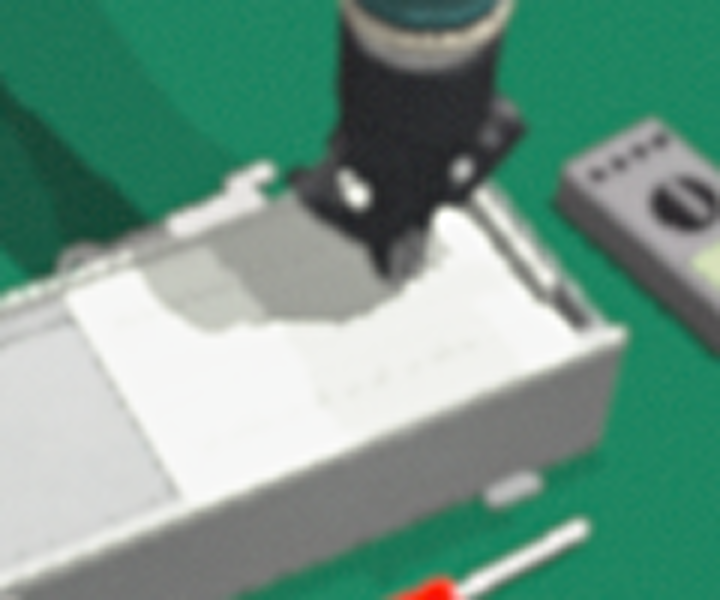

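```bash
python3 -m crank '{"delta_pos":[[0,0.1,0],[0,0.2,0],[0,0.2,0]],"yaw":[0,0,0]}';
```

```text
clock: 5.65
tcp_pos: [0.5191, 0.0934, 0.0751]
orientation: [[0.99, -0.0, -0.141], [0.141, -0.0, 0.99], [-0.0, -1.0, -0.0]]
force: [-0.1, 0.3, -0.1]
grip_width: -0.0
```

```bash
python3 -m crank '{"delta_pos":[[0,0.1,0],[0,0.2,0],[0,0.2,0]],"yaw":[0,0,0]}';
```

```text
clock: 5.95
tcp_pos: [0.5191, 0.0935, 0.0731]
orientation: [[0.99, -0.0, -0.141], [0.141, -0.0, 0.99], [-0.0, -1.0, -0.0]]
force: [0.1, 0.4, 0.3]
grip_width: -0.005
```

```bash
python3 -m crank '{"delta_pos":[[0,0.1,0],[0,0.2,0],[0,0.2,0]],"yaw":[0,0,0]}';
```

```text
clock: 6.25
tcp_pos: [0.5191, 0.0935, 0.0711]
orientation: [[0.99, -0.0, -0.141], [0.141, -0.0, 0.99], [-0.0, -1.0, -0.0]]
force: [-1.0, -0.3, 1.0]
grip_width: 0.001
```

```bash
python3 -m crank '{"delta_pos":[[0,0.1,0],[0,0.2,0],[0,0.2,0]],"yaw":[0,0,0]}';python3 - <<'E'
from h import *
S=6
for n,(x0,y0,x1,y1) in {"scene":(230,130,350,230)}.items():
    im=r.camera(n)[:,:,::-1]
    cv2.imwrite(f"pics/{n}4.png",cv2.resize(im[y0:y1,x0:x1],None,fx=S,fy=S,interpolation=cv2.INTER_CUBIC))
T=np.array(r.get_obs()["tcp_pos"])
for dz in (0,.01,.02): print((proj("scene",[T+[0,0,dz]])[0]-[230,130])*6)
E
```

```text
clock: 6.55
tcp_pos: [0.5191, 0.0934, 0.0691]
orientation: [[0.99, -0.0, -0.141], [0.141, -0.0, 0.99], [-0.0, -1.0, -0.0]]
force: [-0.4, 0.8, 0.4]
grip_width: 0.004
[389.2446 304.4664]
[390.6063 292.1636]
[391.9871 279.6888]
```

View pics/scene4.png

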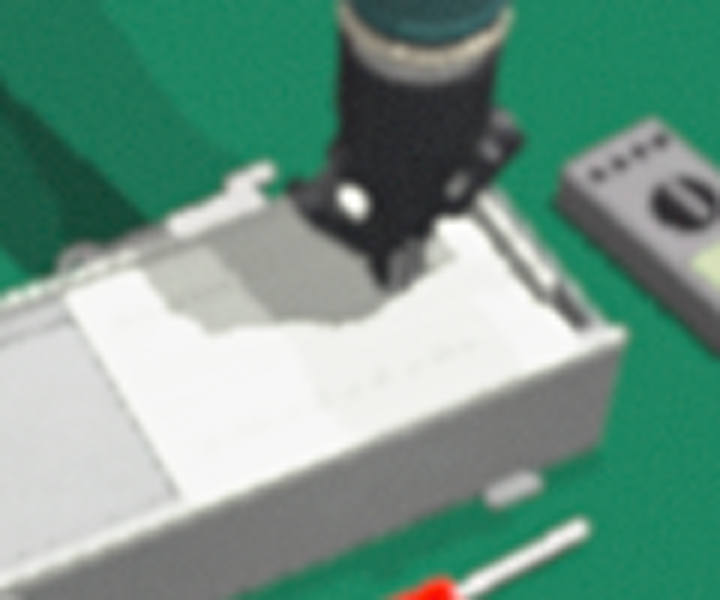

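```bash
python3 -m crank '{"delta_pos":[[0,0.1,0],[0,0.1,0]],"yaw":[0,0]}';
```

```text
clock: 6.8
tcp_pos: [0.5192, 0.0935, 0.0682]
orientation: [[0.99, -0.0, -0.141], [0.141, -0.0, 0.99], [-0.0, -1.0, -0.0]]
force: [0.7, -0.2, -0.0]
grip_width: -0.001
```

```bash
python3 -m crank '{"delta_pos":[[0,0.1,0],[0,0.1,0]],"yaw":[0,0]}';
```

```text
clock: 7.0
tcp_pos: [0.5191, 0.0935, 0.0672]
orientation: [[0.99, -0.0, -0.141], [0.141, -0.0, 0.99], [-0.0, -1.0, -0.0]]
force: [-0.2, 0.1, 0.2]
grip_width: 0.001
```

```bash
python3 -m crank '{"delta_pos":[[0,0.1,0],[0,0.1,0]],"yaw":[0,0]}';
```

```text
clock: 7.2
tcp_pos: [0.5192, 0.0935, 0.0662]
orientation: [[0.99, -0.0, -0.141], [0.141, -0.0, 0.99], [-0.0, -1.0, -0.0]]
force: [1.1, -0.4, 0.2]
grip_width: 0.001
```

```bash
python3 - <<'E'
from h import *
im=r.camera("wrist")[:,:,::-1]
cv2.imwrite("pics/w5.png",cv2.resize(im[150:320,170:400],None,fx=3.4,fy=3.4,interpolation=cv2.INTER_CUBIC))
im=r.camera("scene")[:,:,::-1]
cv2.imwrite("pics/scene5.png",cv2.resize(im[150:190,270:330],None,fx=13,fy=13,interpolation=cv2.INTER_CUBIC))
T=np.array(r.get_obs()["tcp_pos"]);b=w2b(T)[0];print(b)
for dz in (0,.01,.02,.03):
    for dx in (-.011,.011):
        X=b2w(b+[dx,0,dz]); print(dz,dx,(wproj(X)-[170,150])*3.4,(proj("scene",X)-[270,150])*13)
E
```

```text
[-0.0004  0.1413  0.0663]
0 -0.011 [[297.1453 214.713 ]] [[300.6563 376.9215]]
0 0.011 [[297.3215 328.0783]] [[345.0523 438.5231]]
0.01 -0.011 [[297.1503 235.9945]] [[303.4282 350.3082]]
0.01 0.011 [[297.3362 354.1492]] [[348.1645 412.0421]]
0.02 -0.011 [[297.156  259.7991]] [[306.2386 323.3257]]
0.02 0.011 [[297.3526 382.9739]] [[351.3203 385.1895]]
0.03 -0.011 [[297.1626 286.5722]] [[309.0882 295.9661]]
0.03 0.011 [[297.371  414.9581]] [[354.5207 357.9574]]
```

View pics/w5.png

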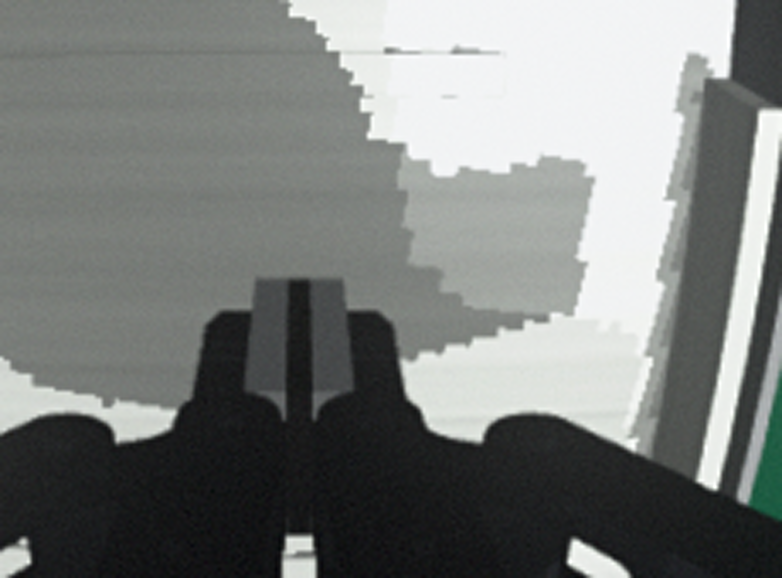

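View pics/scene5.png

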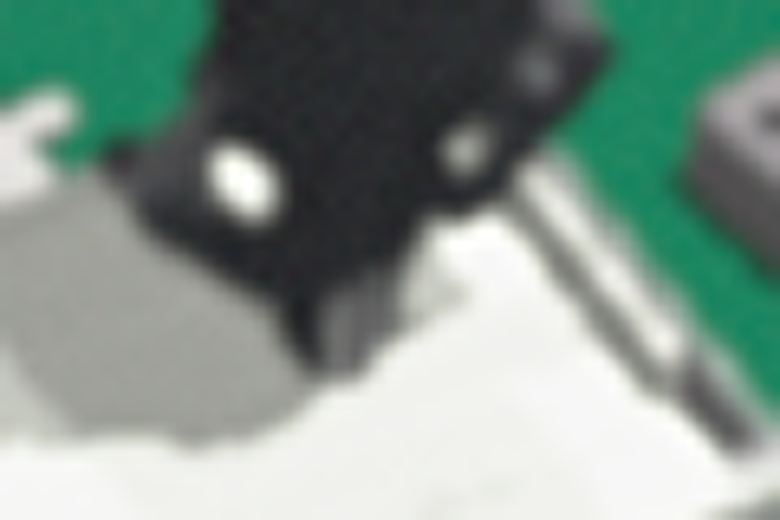

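Comparing the pad's edges (scene (350,380), wrist row 278), the real finger ends are 21–27 mm above the reported TCP. I'll keep probing until contact.

```bash
python3 -m crank '{"delta_pos":[[0,0.1,0],[0,0.1,0]],"yaw":[0,0]}'|egrep "tcp|force"
```

```text
tcp_pos: [0.5193, 0.0935, 0.0661]
force: [-1.9, -0.5, 6.8]
```

```bash
python3 -m crank '{"delta_pos":[[0,0.1,0],[0,0.1,0]],"yaw":[0,0]}'|egrep "tcp|force"
```

```text
tcp_pos: [0.5193, 0.0935, 0.066]
force: [-5.7, -0.9, 15.6]
```

```bash
python3 -m crank '{"delta_pos":[[0,0.1,0],[0,0.1,0]],"yaw":[0,0]}'|egrep "tcp|force"
```

```text
tcp_pos: [0.5193, 0.0935, 0.066]
force: [-7.7, -1.8, 25.9]
```

Contact is at reported z=0.066, where the sheet top is 0.089, so the fingers are 23 mm shorter than reported. I'll back off and go round to the left of the tab.

```bash
python3 -m crank '{"delta_pos":[[0,-2,0],[0,-4.5,0],[0,-6,0],[0,-6,3],[0,-6,6.5],[0,-6,10],[0,-4,10.9],[0,-2,10.9],[0,-0.9,10.9],[0,-0.9,10.9]],"yaw":[0,0,0,0,0,0,0,0,0,0]}'; python3 - <<'E'
from h import *
to((0,.248,.072))
cv2.imwrite("pics/w6.png",r.camera("wrist")[:,:,::-1])
E
```

```text
clock: 8.9
tcp_pos: [0.5028, 0.2006, 0.0708]
orientation: [[0.99, -0.003, -0.141], [0.141, -0.002, 0.99], [-0.003, -1.0, -0.001]]
force: [0.2, 0.0, 0.6]
grip_width: -0.004
clk 8.9 tcp box [-0.0017  0.2496  0.0708] delta cm [ 0.1692 -0.1184 -0.157 ] yaw for align(0) 0.016334700937212076 F [0.2056 0.0244 0.5927] gw -0.0043385526039644825
```

View pics/w6.png

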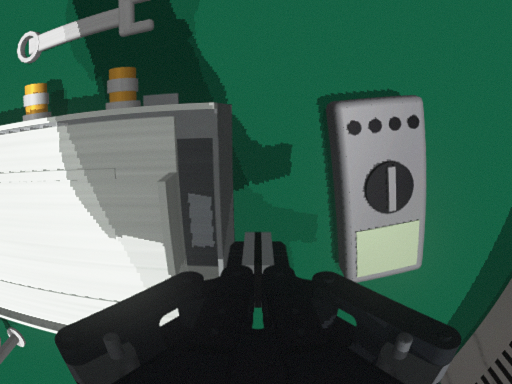

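The fingers at (258,240) are left of the tab at (168,175–260) again, now with the true tip at about 94 mm. Pushing.

```bash
python3 -m crank '{"delta_pos":[[0.1,0,-1],[0.1,0,-2],[0.1,0,-2.8],[0.1,0,-3.4],[0.1,0,-4],[0.1,0,-4.6],[0.1,0,-5.2],[0.1,0,-5.8],[0.1,0,-6.4]],"yaw":[0,0,0,0,0,0,0,0,0]}'; python3 - <<'E'
from h import *
to((0,.012,.072))
cv2.imwrite("pics/w7.png",r.camera("wrist")[:,:,::-1])
E
```

```text
clock: 9.85
tcp_pos: [0.5143, 0.1392, 0.0729]
orientation: [[0.99, 0.001, -0.142], [0.142, 0.002, 0.99], [0.001, -1.0, 0.001]]
force: [-0.9, 6.2, 4.2]
grip_width: -0.003
clk 9.85 tcp box [0.0011 0.1872 0.0729] delta cm [ -0.1448   0.0647 -17.5192] yaw for align(0) 0.10487114818407205 F [-0.8888  6.1676  4.2172] gw -0.0027423778567234286
```

View pics/w7.png

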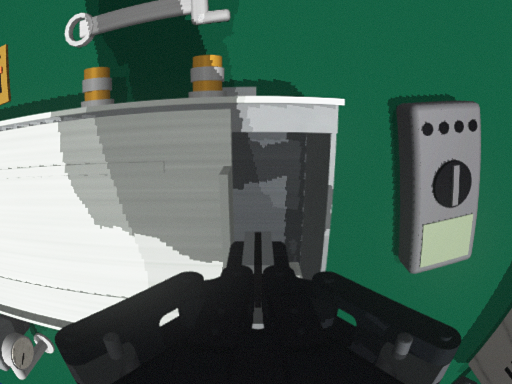

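The cover now follows: the opening shows at (240–330,130–270) and the force is about 6 N. I'll continue.

```bash
python3 -m crank '{"delta_pos":[[0,0,-1],[0,0,-2],[0,0,-3],[0,0,-4],[0,0,-5],[0,0,-6],[0,0,-7],[0,0,-8],[0,0,-9],[0,0,-10]],"yaw":[0,0,0,0,0,0,0,0,0,0]}'; python3 -m crank '{"delta_pos":[[0,0,-1],[0,0,-2],[0,0,-3],[0,0,-4],[0,0,-5],[0,0,-5.6],[0,0,-6.2],[0,0,-6.6],[0,0,-6.6]],"yaw":[0,0,0,0,0,0,0,0,0]}'; python3 - <<'E'
from h import *
to((0,.012,.072))
cv2.imwrite("pics/w8.png",r.camera("wrist")[:,:,::-1])
E
```

```text
clock: 10.9
tcp_pos: [0.5279, 0.0397, 0.0725]
orientation: [[0.99, -0.0, -0.142], [0.142, 0.001, 0.99], [-0.0, -1.0, 0.001]]
force: [-0.6, 4.9, 3.9]
grip_width: -0.002
clock: 11.8
tcp_pos: [0.5372, -0.027, 0.0722]
orientation: [[0.99, -0.0, -0.14], [0.14, -0.001, 0.99], [-0.0, -1.0, -0.001]]
force: [-0.1, 0.9, 0.5]
grip_width: 0.004
clk 11.8 tcp box [0.0004 0.0194 0.0722] delta cm [-0.0445  0.018  -0.7397] yaw for align(0) 0.0021265421846576598 F [-0.138   0.9498  0.4564] gw 0.00400829620833349
```

View pics/w8.png

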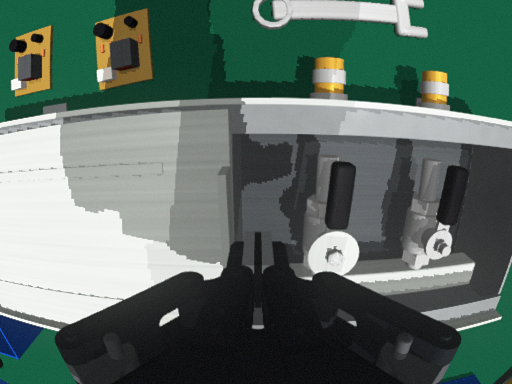

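The valves show now. The tagged one (round disc at (333,254), grip at (340,165–228)) is the right-hand one, and the plain one's bare nut is at (438,243). I'll finish the push to the stop.

```bash
python3 -m crank '{"delta_pos":[[0,0,-0.3],[0,0,-0.6],[0,0,-0.9],[0,0,-0.9]],"yaw":[0,0,0,0]}'
```

```text
clock: 12.25
tcp_pos: [0.5386, -0.0341, 0.0721]
orientation: [[0.99, -0.0, -0.142], [0.142, 0.001, 0.99], [0.0, -1.0, 0.001]]
force: [0.2, 6.6, 0.3]
grip_width: 0.002
```

```bash
python3 -m crank '{"delta_pos":[[0,0,-0.2],[0,0,-0.4],[0,0,-0.4]],"yaw":[0,0,0]}'
```

```text
clock: 12.55
tcp_pos: [0.5396, -0.0344, 0.0722]
orientation: [[0.99, 0.001, -0.144], [0.144, 0.005, 0.99], [0.001, -1.0, 0.005]]
force: [0.7, 13.8, 0.3]
grip_width: -0.001
```

The cover is at its stop: TCP box y=0.012 and the force is rising. I'll release, rise, and measure the levers.

```bash
python3 -m crank '{"delta_pos":[[0,0,1],[0,0,2.5],[0,-3,3.5],[0,-6,3.5],[0,-9,3.5],[0,-9,3.5],[0,-9,3.5]],"yaw":[0,0,0,0,0,0,0]}'; python3 - <<'E'
from h import *
to((0,.041,.072))
cc=r.get_calibration("wrist"); im=r.camera("wrist")[:,:,::-1].copy()
cv2.imwrite("pics/w9.png",im)
pts={'piv':(.015,.066,.074),'piv2':(.015,.151,.067),'cornL':(-.08,.228,.096),'cornopen':(-.062,.0,.085),'tabF':(-.045,-.003,.109)}
for k,p in pts.items(): print(k,wproj(b2w(p),cc))
S=5;im=r.camera("scene")[:,:,::-1]
cv2.imwrite("pics/s9.png",cv2.resize(im[130:240,200:350],None,fx=S,fy=S,interpolation=cv2.INTER_CUBIC))
for k,p in pts.items(): print(k,(proj("scene",b2w(p))-[200,130])*S)
E
```

```text
clock: 13.25
tcp_pos: [0.5342, -0.0047, 0.1626]
orientation: [[0.99, 0.001, -0.141], [0.141, -0.001, 0.99], [0.001, -1.0, -0.001]]
force: [-0.8, 0.6, -0.0]
grip_width: 0.003
clk 13.25 tcp box [0.0006 0.0419 0.1626] delta cm [-0.0725  9.0626 -0.0885] yaw for align(0) 0.01775261759589998 F [-0.7974  0.5795 -0.0064] gw 0.0026535096617180285
piv [[284.1785 204.9038]]
piv2 [[370.1669 201.8876]]
cornL [[462.1349 111.3051]]
cornopen [[205.7869 119.5442]]
tabF [[197.0229 143.8527]]
piv [[380.8255 307.0615]]
piv2 [[499.7279 267.5402]]
cornL [[532.5953 100.8675]]
cornopen [[231.1384 246.429 ]]
tabF [[236.8886 241.5363]]
```

View pics/w9.png

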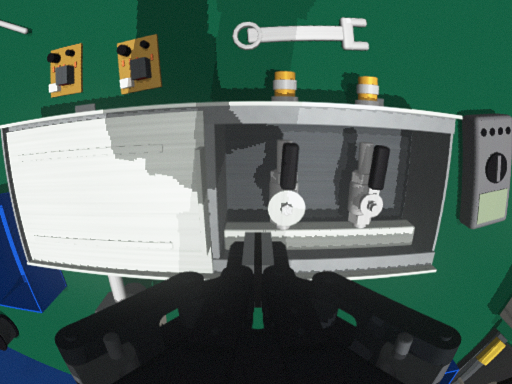

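View pics/s9.png

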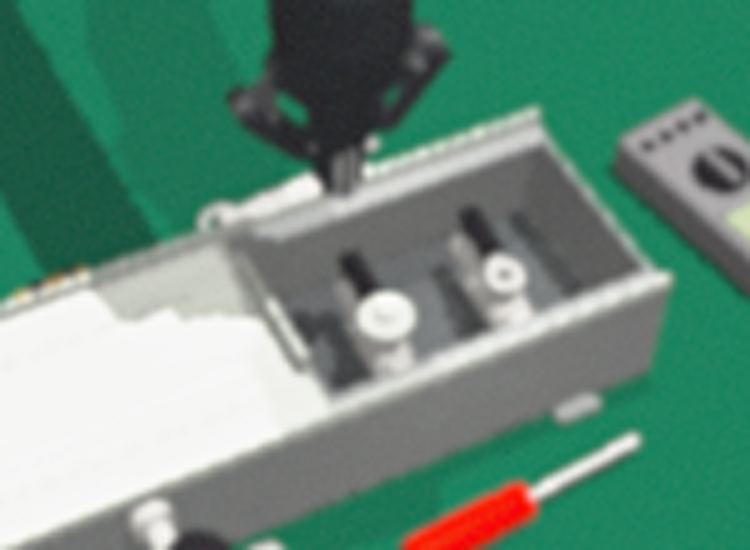

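The tag centre at scene-crop (386,316) and wrist (287,208) agrees within about 3 mm with the geometry, so the pivot is at box (0.018, 0.068). The plain lever is at (378,168). I'll enter to the right of the tagged lever.

```bash
python3 -m crank '{"delta_pos":[[-1,0,-0.3],[-2.2,1,-0.6],[-2.2,4,-0.6],[-2.2,7,-0.6],[-2.2,9,-0.6],[-2.2,11,-0.6],[-2.2,12.2,-0.6],[-2.2,12.2,-0.6]],"yaw":[0,0,0,0,0,0,0,0]}'; python3 - <<'E'
from h import *
to((-.022,.036,.040))
cv2.imwrite("pics/w10.png",r.camera("wrist")[:,:,::-1])
S=5;im=r.camera("scene")[:,:,::-1]
cv2.imwrite("pics/s10.png",cv2.resize(im[130:240,200:350],None,fx=S,fy=S,interpolation=cv2.INTER_CUBIC))
E
```

```text
clock: 14.15
tcp_pos: [0.5111, -0.0138, 0.0384]
orientation: [[0.99, -0.005, -0.141], [0.141, -0.0, 0.99], [-0.005, -1.0, 0.0]]
force: [-0.4, 0.2, -0.1]
grip_width: 0.0
clk 14.15 tcp box [-0.0236  0.0361  0.0384] delta cm [ 0.1572 -0.1648 -0.0149] yaw for align(0) 0.018538879534588902 F [-0.362   0.1808 -0.0664] gw 4.7013549000519875e-05
```

View pics/w10.png

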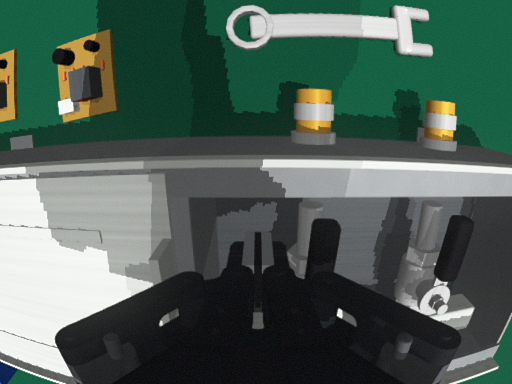

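View pics/s10.png

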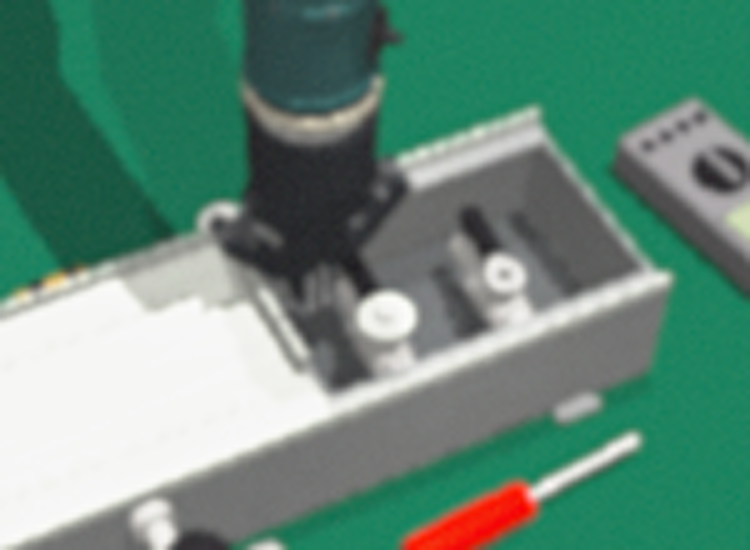

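The fingertip (258,240) stands to the right of the tagged grip (325,220–290), with no contact force. Now I'll push along the arc.

```bash
python3 -m crank '{"delta_pos":[[0.1,0,0.5],[0.2,0,1.0],[-0.1,0,1.5],[-0.3,0,1.9],[-0.5,0,2.4],[-0.55,0,2.9],[-0.55,0,3.5],[-0.5,0,4.1]],"yaw":[0,0,0,0,0,0,0,0]}'; python3 - <<'E'
from h import *
to((.018-.0398,.068+.0209,.040))
cv2.imwrite("pics/w11.png",r.camera("wrist")[:,:,::-1])
E
```

```text
clock: 15.05
tcp_pos: [0.5033, 0.0248, 0.041]
orientation: [[0.99, 0.002, -0.14], [0.14, -0.002, 0.99], [0.002, -1.0, -0.002]]
force: [1.5, -5.9, 0.9]
grip_width: 0.001
clk 15.05 tcp box [-0.0259  0.0755  0.041 ] delta cm [0.4057 0.1014 1.3395] yaw for align(0) -0.05025053446200473 F [ 1.5166 -5.9379  0.9038] gw 0.0007981106837497369
```

View pics/w11.png

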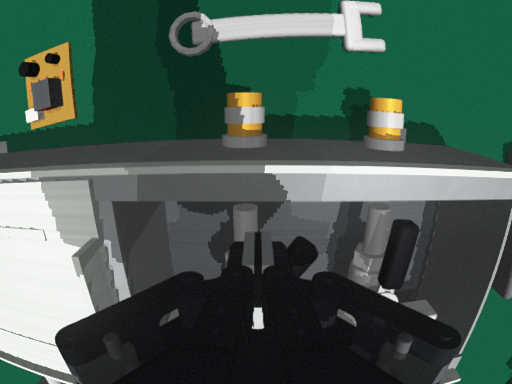

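The lever is turning: its end is at (300,255), and the plain lever is unmoved at (400,250). I'll continue.

```bash
python3 -m crank '{"delta_pos":[[0.1,0,0.6],[0.4,0,1.2],[0.8,0,1.8],[1.3,0,2.3],[1.9,0,2.6],[2.5,0,2.9],[2.9,0,3],[2.9,0,3]],"yaw":[0,0,0,0,0,0,0,0]}'; python3 - <<'E'
from h import *
to((.018-.018,.068+.038,.040))
cv2.imwrite("pics/w12.png",r.camera("wrist")[:,:,::-1])
E
```

```text
clock: 15.9
tcp_pos: [0.5247, 0.0596, 0.0396]
orientation: [[0.99, -0.005, -0.141], [0.141, -0.001, 0.99], [-0.005, -1.0, -0.001]]
force: [-3.8, -3.7, 0.6]
grip_width: 0.002
clk 15.9 tcp box [0.0002 0.1069 0.0396] delta cm [-0.0199 -0.0393 -0.0927] yaw for align(0) 0.03465455992631383 F [-3.7719 -3.7171  0.6008] gw 0.0015206201508597475
```

View pics/w12.png

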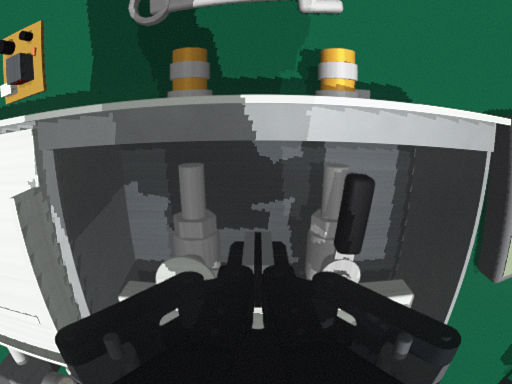

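```bash
python3 -m crank '{"delta_pos":[[0.2,0,0],[0.4,0,0],[0.4,0,0]],"yaw":[0,0,0]}' | egrep "clock|tcp|force"
```

```text
clock: 16.25
tcp_pos: [0.5246, 0.0597, 0.0394]
force: [-13.2, -4.3, 9.0]
```

```bash
python3 -m crank '{"delta_pos":[[0.2,0,0],[0.3,0,0],[0.3,0,0]],"yaw":[0,0,0]}' | egrep "clock|tcp|force"
```

```text
clock: 16.55
tcp_pos: [0.5246, 0.0597, 0.0391]
force: [-20.8, -5.2, 15.8]
```

It's against a firm stop. I'll back off, rise, and look.

```bash
python3 -m crank '{"delta_pos":[[-1,0,0],[-2.3,0,0],[-2.5,-3,0],[-2.5,-6,0],[-2.5,-10,0],[-3,-13,0],[-4,-15,0],[-5,-15,0],[-5,-15,0]],"yaw":[0,0,0,0,0,0,0,0,0]}'; python3 - <<'E'
from h import *
to((0,0,.2))
cv2.imwrite("pics/w13.png",r.camera("wrist")[:,:,::-1])
S=5;im=r.camera("scene")[:,:,::-1]
cv2.imwrite("pics/s13.png",cv2.resize(im[130:240,200:350],None,fx=S,fy=S,interpolation=cv2.INTER_CUBIC))
E
```

```text
clock: 17.45
tcp_pos: [0.4834, 0.0546, 0.1904]
orientation: [[0.99, 0.001, -0.142], [0.142, 0.001, 0.99], [0.001, -1.0, 0.001]]
force: [-0.9, 0.3, -0.6]
grip_width: 0.0
clk 17.45 tcp box [-0.0414  0.1078  0.1904] delta cm [  4.1264  -0.9633 -10.7855] yaw for align(0) 0.08371025866651993 F [-0.8797  0.3311 -0.6194] gw 0.00011215465968173358
```

View pics/w13.png

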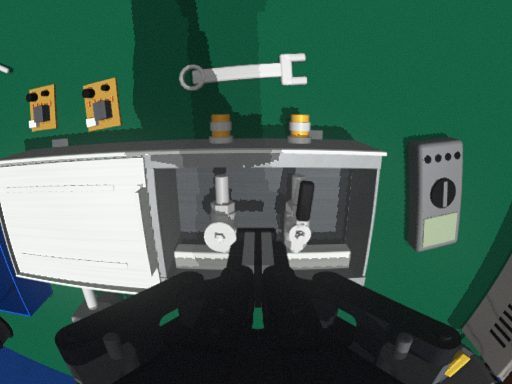

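View pics/s13.png

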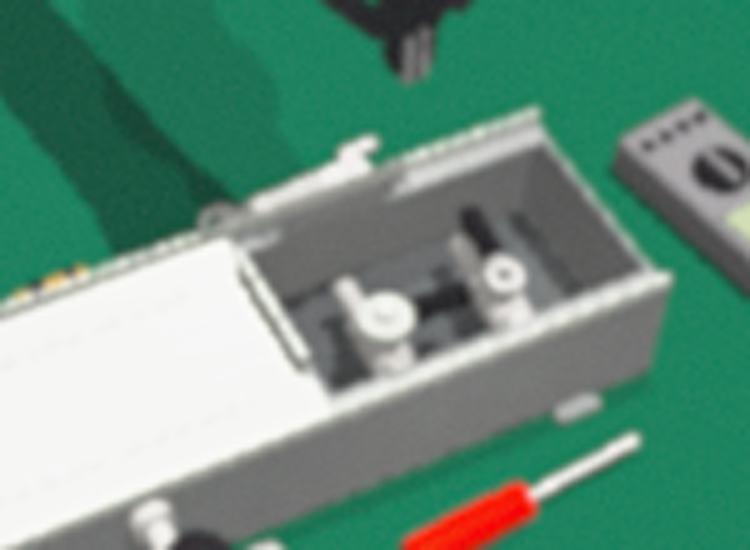

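```bash
python3 - <<'E'
from h import *
S=10;im=r.camera("scene")[:,:,::-1]
c=cv2.resize(im[165:215,260:320],None,fx=S,fy=S,interpolation=cv2.INTER_CUBIC)
for th,col in((1.57,(0,255,0)),(1.45,(0,0,255)),(1.3,(255,0,0))):
    u=np.array([-np.cos(th),np.sin(th),0]);P=np.array([.018,.068,.067])
    q=((proj("scene",b2w([P+.017*u,P+.059*u]))-[260,165]+.5)*S).astype(int)
    cv2.line(c,tuple(map(int,q[0])),tuple(map(int,q[1])),col,1)
cv2.imwrite("pics/s14.png",c)
im=r.camera("top")[:,:,::-1];cv2.imwrite("pics/t14.png",im)
E
```

```text
(no output)
```

View pics/s14.png

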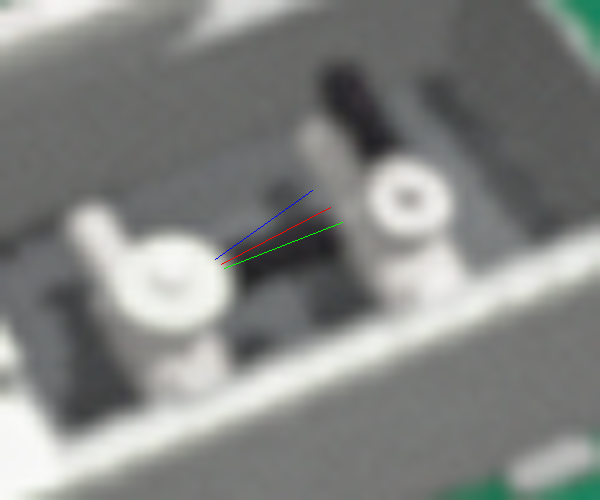

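View pics/t14.png

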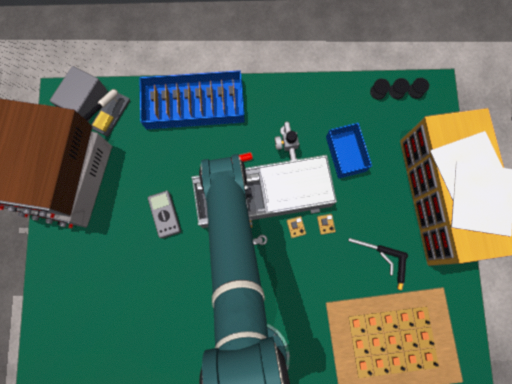

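The grip runs (240,268)→(335,242), in line with or past the green 90° line. The plain lever matches the earlier picture and the cover stays right. One more unobstructed wrist look from the right.

```bash
python3 -m crank '{"delta_pos":[[0,-1,-3],[0,-1,-6],[0,-1,-9],[0,-1,-10],[0,-1,-10],[0,-1,-10]],"yaw":[0,0,0,0,0,0]}'; python3 - <<'E'
from h import *
cc=r.get_calibration("wrist");im=r.camera("wrist")[:,:,::-1]
cv2.imwrite("pics/w15.png",cv2.resize(im[120:300,200:440],None,fx=3.3,fy=3.3,interpolation=cv2.INTER_CUBIC))
for th in(1.3,1.45,1.57):
    u=np.array([-np.cos(th),np.sin(th),0]);P=np.array([.018,.068,.067])
    print(th,((wproj(b2w([P+.017*u,P+.059*u]),cc)-[200,120])*3.3))
E
```

```text
clock: 18.25
tcp_pos: [0.4984, -0.0435, 0.1997]
orientation: [[0.99, -0.001, -0.142], [0.142, 0.001, 0.99], [-0.001, -1.0, 0.001]]
force: [-0.9, 0.2, 0.2]
grip_width: -0.0
1.3 [[416.1396 349.2779]
 [533.063  316.0779]]
1.45 [[416.9658 356.1127]
 [534.7924 339.697 ]]
1.57 [[416.8266 361.6628]
 [533.4883 358.6437]]
```

View pics/w15.png

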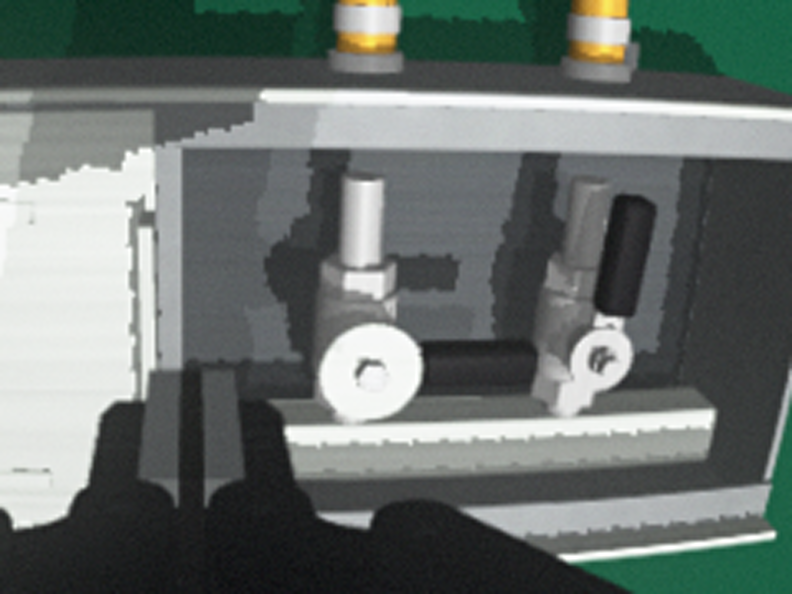

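The grip centreline runs (420,366)→(537,362), the slope predicted for 1.57 rad. The plain lever is still open and the robot is clear, so I'm handing in.

```bash
python3 -c "
from h import *
print(r.close_job())"
```

```text
the job is handed in; nothing more can be done
None
```

I pushed the cover right to its stop, turned the tagged lever (the right-hand valve) clockwise to its stop, and handed the job in at about 18 s. No verdict is reported.

**Final checks:**
- **Tagged lever:** it hit a firm stop at about 21 N. In the last wrist picture its slope matches a lever square across its pipe (1.57 rad).
- **Cover:** it met a firm stop (force rising to 14 N) where the geometry puts the right end. It lies in its guides in the later pictures.
- **Plain lever:** it looks unchanged between the pictures taken before and after the push.
- **Robot:** it was clear of everything, with force readings under 1 N.
- **Bystanders:** I saw no contact or movement in the pictures, but I did not measure each one's position.

**What disagreed:**
- The real end of the closed fingers is about 23 mm above the reported TCP. My first pass therefore went over the tab without touching it.
- I found this by lowering the fingers onto the cover, which took about 26 N downward; afterwards I allowed for the offset.
- Box positions projected into the wrist camera were off by about 12 pixels in the first wrist picture. I used that camera mainly as a cross-check.

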